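# Set the spacer in the bonding jig and hold the tile pressed

### The job

Take the orange spacer out of its wooden holder, stand it upright in the gap of the one bonding jig whose gap is wide enough for it, down on the jig's base, and let go of it there. Then push that jig's white tile, from the back of its carriage, flush against the spacer so that the spacer is squeezed firmly against the blue stop wall, and finish while still holding it pressed: the program ends without letting the tile spring back. Do not press the tile of the other jig, and leave the other things on the bench where they are.

Things in the scene. Friction and masses are not known exactly. Their poses are not given: they have to be found in the camera images.
- spacer_c (a point): the spacer, an upright flat block (all sizes here in mm) 12 thick (its x) by 40 wide (its y) by 75 tall (z), 60 g: lower 46 orange, above that a black grip tab 30 wide (same 12 thickness). This point is its centre, 37.5 above its foot. It starts standing in the holder's slot; it is symmetric under a half turn
- holder: light wooden holder fixed to the bench, 55 x 75 x 22 mm high, with a slot 15 (x) by 47 (y) in its top, slot floor 8 above the bench, in which the spacer stands 14 deep, spacer x along holder x. Origin: centre of its underside
- jig_a: one of two bonding jigs, alike but for the gap (one some mm wider than the spacer, the other clearly narrower): dark steel base 130 (x) x 90 (y) x 10 mm, fixed, yellow inlay under the gap. Origin: centre of its underside; x from the sliding tile to the stop. Blue stop wall 15 thick, 84 wide, its face 40 from the origin along +x; stop and tile reach 44 above the bench
- stopface_a (a point): middle of the blue stop wall's face in jig a, 27 above the bench, the face looks along the jig's -x
- tileface_a (a point): middle of the white ceramic tile's face in jig a, 27 above the bench, facing the stop; its distance to stopface_a is the gap. Tile 8 thick, 60 wide, 34 high, square to the jig
- push_a (a point): middle of the back of the grey carriage (50 wide, 30 high, flat, 33 behind the tile's face) in jig a, 25 above the bench: the place to push along the jig's +x. The base plate (top 10 above the bench) reaches at least 50 behind it
- tile_a (a joint): travel of jig a's tile towards its stop in m: 0 at rest (open, against its back stop), at most about 1 mm less than the gap at rest. A spring returns it to 0 when let go: 3 N at rest, 0.3 N more per mm. The tile cannot be opened beyond 0
- jig_b: one of two bonding jigs, alike but for the gap (one some mm wider than the spacer, the other clearly narrower): dark steel base 130 (x) x 90 (y) x 10 mm, fixed, yellow inlay under the gap. Origin: centre of its underside; x from the sliding tile to the stop. Blue stop wall 15 thick, 84 wide, its face 40 from the origin along +x; stop and tile reach 44 above the bench
- stopface_b (a point): middle of the blue stop wall's face in jig b, 27 above the bench, the face looks along the jig's -x
- tileface_b (a point): middle of the white ceramic tile's face in jig b, 27 above the bench, facing the stop; its distance to stopface_b is the gap. Tile 8 thick, 60 wide, 34 high, square to the jig
- push_b (a point): middle of the back of the grey carriage (50 wide, 30 high, flat, 33 behind the tile's face) in jig b, 25 above the bench: the place to push along the jig's +x. The base plate (top 10 above the bench) reaches at least 50 behind it
- tile_b (a joint): travel of jig b's tile towards its stop in m: 0 at rest (open, against its back stop), at most about 1 mm less than the gap at rest. A spring returns it to 0 when let go: 3 N at rest, 0.3 N more per mm. The tile cannot be opened beyond 0
- spool_c (a point): bystander: white spool of solder wire standing on its flange, 60 diameter, 44 high; point at its centre
- tape_c (a point): bystander: yellow tape measure, 58 x 34 x 54 high; point at its centre, 25 above the bench
- disc_c (a point): bystander: flat aluminium disc, 90 diameter, 22 high; point at its centre
- driver_grip (a point): bystander: red-handled screwdriver lying on the bench, 150 long; point on its handle
- switch_c (a point): bystander: small black switch with a green rocker, 22 x 30 x 21 high; point at its centre
- spacer: the spacer's own frame: origin at the centre of its foot, axes as above
There are look-alikes about, which are no part of the job. Of the things shaped like the spacer, the orange one is meant.

How it is judged:
On the way:
1. the spacer stands upright on the base in the gap that is wide enough, let go, the tile not yet pressed (((y of spacer_c in the frame of jig_a between -0.015 and 0.015 m and z of spacer_c in the frame of jig_a between 0.0445 and 0.051 m and x of spacer_c in the frame of jig_a between 0.02 and 0.041 m and angle between spacer's own z axis and vertical below 0.2 rad and contact force between the fingers and spacer below 0.2 N and value of joint tile_a below 0.004 m) or (y of spacer_c in the frame of jig_b between -0.015 and 0.015 m and z of spacer_c in the frame of jig_b between 0.0445 and 0.051 m and x of spacer_c in the frame of jig_b between 0.02 and 0.041 m and angle between spacer's own z axis and vertical below 0.2 rad and contact force between the fingers and spacer below 0.2 N and value of joint tile_b below 0.004 m))), for 0.2 s.
At the end, for the whole second after the job is handed in: The spacer stands on the base in the wide gap (foot within 3 mm, sideways within 15 mm, upright and square within 4 degrees), untouched by the fingers, squeezed over 1.5 N between tile and stop by the robot still pushing the carriage (over 3 N); other tile at rest, bystanders within 30 mm (((y of spacer_c in the frame of jig_a between -0.015 and 0.015 m and z of spacer_c in the frame of jig_a between 0.0445 and 0.051 m and x of spacer_c in the frame of jig_a between 0.0315 and 0.0365 m and angle between spacer's own z axis and vertical below 0.06 rad and angle between the x axis of spacer and the x axis of jig_a, either way round below 0.07 rad and value of joint tile_a above 0.0065 m and contact force between tile_a and spacer above 1.5 N and contact force between spacer and stop_a above 1.5 N and contact force between any of the fingers, the arm and tile_a above 3 N and value of joint tile_b below 0.002 m) or (y of spacer_c in the frame of jig_b between -0.015 and 0.015 m and z of spacer_c in the frame of jig_b between 0.0445 and 0.051 m and x of spacer_c in the frame of jig_b between 0.0315 and 0.0365 m and angle between spacer's own z axis and vertical below 0.06 rad and angle between the x axis of spacer and the x axis of jig_b, either way round below 0.07 rad and value of joint tile_b above 0.0065 m and contact force between tile_b and spacer above 1.5 N and contact force between spacer and stop_b above 1.5 N and contact force between any of the fingers, the arm and tile_b above 3 N and value of joint tile_a below 0.002 m)) and contact force between the fingers and spacer below 0.2 N and distance of each of spool_c, tape_c, disc_c, driver_grip, switch_c from where it was at the start of the episode below 0.03 m); the arm keeps its last pose, push and grip.
It fails at once if the tile of a jig that does not hold the spacer is pressed ((value of joint tile_a above 0.004 m and horizontal distance between spacer_c and stopface_a above 0.03 m) or (value of joint tile_b above 0.004 m and horizontal distance between spacer_c and stopface_b above 0.03 m)).
It fails at once if a bystander is shifted by more than 30 mm (distance of any of spool_c, tape_c, disc_c, driver_grip, switch_c from where it was at the start of the episode above 0.03 m).
It also fails if it takes over 54 s, if anything falls off the work surface, if the arm or the gripper's body presses on something with over 40 N, if the wrist force passes 120 N, or if a joint passes its speed limit or range.

### The arm

A 6-joint arm with a two-finger parallel gripper is mounted at the origin on the work surface. World frame = base frame: x ahead of the robot, y to its left, z up, the work surface at z = 0. Lengths are in m, angles in rad, forces in N, time in s.
With the tool pointing down it reaches from about 0.375 to 0.975 m from the base axis. Payload 3.8 kg.
Tool frame: the origin (TCP) lies midway between the tips of the shut fingers; the grasp point (between the pads) lies 19 mm behind it; z points along the fingers, y is the direction in which the jaws open and shut (so a half turn about z gives the same grasp; the last joint's range is limited). The gripper opens to 85 mm and grips with 20 to 120 N. Pads are 22 mm wide; open, the fingers measure 114 mm over their backs; the gripper's body (76 mm by 85 mm) begins 54 mm behind the grasp point. The pads swing forward as they close: fully open they stand 13 mm farther back than shut.
Start: joints at [-1.192, 0.264, 1.604, -0, 1.274, -0.037], TCP at [0.273, -0.617, 0.231] pointing down, gripper open.
Joint ranges: [-2.63, 2.63], [-0.94, 2.18], [0.31, 2.57], [-1.31, 4.45], [0, 2.66], [-2.55, 2.55]. Speed limits (rad/s): [2.57, 2.57, 3.14, 3.14, 3.14, 3.14].

### API

Orientations are given as a rotation vector (axis times angle).
In Python, from workcell import bot gives the robot as it stands. The module is installed in compiled form; this text tells all that it offers.
- The arm moves only by the tool move_arm, never from a script. Its argument "steps" is a list of rows, each a list of 5 numbers: the shift along the tool's x, y, z in mm, then the turn about the tool's z in degrees, then the opening in per cent of the stroke, from 0 (shut) to 100 (fully open). In form: [[tx, ty, tz, turn, claw], ...]. A call has 1 to 20 rows; each row is the pose to reach, as a shift and turn from the pose commanded when the call began, along the tool's axes at that moment; what a row does not reach only later rows make up. A row lasts 1/10 s, in which the tool goes at most 50 mm and 8.59 degrees, less where a joint would pass 70% of its speed; a pose out of reach is approached as far as the arm can. A call with a gripper value outside its range is refused whole. The fingers move at their own pace and stop on an object; "newtons" is the grip in N (left out, the last holds). Time passes only in rows, so rows that repeat a pose let the fingers close. It gives the time, the measured TCP pose, the force and the opening at its end, in the units of the state.
- bot.read_state(): the state, without advancing time (a new reading comes with each control period).
- bot.read_camera(name): name is "side" or "top"; returns a dict with "pixels" (420x560x3 uint8, red, green, blue), "depth" (420x560 float32, m along the optical axis (not along the pixel's ray), 0 where there is no reading), "fovy" (degrees; the focal length in pixels is half the picture's height over the tangent of half this angle, whatever the lens; pixels are square), "cx", "cy" (the principal point, pixels), "k1" (the pictures are not rectified: a ray, as slopes to the right and down, at radius r is drawn at 1 + k1 r^2 times it, then the intrinsics apply), "xyz" and "attitude" of the camera in the world. Camera axes: x right, y up, looking along -z (the intrinsics and any distortion apply to the point x, -y, -z); pixel columns grow to the right and rows downward; lengths in m; the calibration is good to about 2 mm. A picture is of the moment at which its call begins.
- bot.finish_job(): hands the job in, once; it reports no verdict.
The state is a dict: "time": time; "q": joint angles; "joint_vel": joint speeds; "joint_torque": joint torques, N m; "tool_pos": TCP position; "tcp_rot": TCP orientation; "wrist_force": force on the tool from outside, world axes, zero at the start; "torque": the same for the moment, N m; "width": opening from 0.0 (shut) to 1.0 (fully open).
Only numpy, scipy, OpenCV 4.12 (cv2) and the standard library are available. Lean on these libraries where they do the work, as an engineer would, in place of code of your own. Each camera call takes 0.05 s, during which the arm holds its last target.

## Working session

There is one attempt and no reset: what is moved stays moved. The work goes in short steps, Python scripts to look and compute and a tool call to move; the robot and the scene stay as the last step left them, time stands still between calls to the robot, and variables do not carry over. Pictures are saved under pics/ and viewed, and the job is handed in when it is done.

Besides the shell and the picture viewer there is one more tool, called after "Call:" by a JSON object that holds its "method" and its "body", one argument or row to a line. move_arm: Moves the arm, as the interface text tells. Its arguments: {"type":"object","properties":{"steps":{"type":"array","items":{"type":"array","items":{"type":"number"}}},"newtons":{"type":"number"}},"required":["steps"]}

```bash
mkdir -p pics; cat > h.py <<'E'
import numpy as np, cv2, pickle
from workcell import bot
from scipy.spatial.transform import Rotation as R
def cap(tag):
    o={}
    for n in ("side","top"):
        c=bot.read_camera(n); o[n]=c
        cv2.imwrite(f"pics/{tag}_{n}.png",cv2.cvtColor(c["pixels"],cv2.COLOR_RGB2BGR))
    pickle.dump(o,open(f"{tag}.pkl","wb")); return o
def rot(c):
    a=np.array(c["attitude"],float)
    return a if a.shape==(3,3) else (R.from_rotvec(a).as_matrix() if a.size==3 else None)
def slopes(c,uv):
    uv=np.asarray(uv,float).reshape(-1,2); f=c["pixels"].shape[0]/2/np.tan(np.radians(c["fovy"])/2)
    d=(uv-[c["cx"],c["cy"]])/f; s=d.copy()
    for _ in range(30): s=d/(1+c["k1"]*(s**2).sum(1,keepdims=True))
    return s
def rays(c,uv):
    s=slopes(c,uv); return np.c_[s[:,0],-s[:,1],-np.ones(len(s))]@rot(c).T
def onz(c,uv,z):
    r=rays(c,uv); o=np.array(c["xyz"]); return o+r*((z-o[2])/r[:,2])[:,None]
def cloud(c):
    h,w=c["depth"].shape; u,v=np.meshgrid(np.arange(w),np.arange(h))
    r=rays(c,np.c_[u.ravel(),v.ravel()])
    return (np.array(c["xyz"])+r*c["depth"].ravel()[:,None]).reshape(h,w,3)
E
python3 - <<'E'
from h import *
o=cap("a")
for n,c in o.items(): print(n,{k:v for k,v in c.items() if k not in("pixels","depth")})
print(bot.read_state())
E
```

```text
side {'fovy': 55.43044965731145, 'cx': 276.41956140230127, 'cy': 210.97274115113154, 'k1': 0.04052975209272831, 'xyz': array([0.34350434, 0.70794696, 0.82368533]), 'attitude': array([ 0.15439794, -1.04349765, -2.63989461])}
top {'fovy': 54.51762582064653, 'cx': 282.18458998936484, 'cy': 200.89126964039727, 'k1': -0.04227051094867495, 'xyz': array([0.42381797, 0.01888546, 0.98293675]), 'attitude': array([ 0.12202143, -0.13412316, -1.58066204])}
{'time': 0.1, 'q': array([-1.19194711e+00,  2.64663453e-01,  1.60525170e+00, -1.15226117e-05,
        1.27372335e+00, -3.68911876e-02]), 'joint_vel': array([-0.00168874, -0.00145183, -0.00342688, -0.00144803,  0.00051126,
       -0.00068972]), 'joint_torque': array([ 5.03392221e-04, -5.16706502e+01, -3.68589342e+01, -9.32055627e-05,
        6.28494963e-03, -7.96155291e-06]), 'tool_pos': array([ 0.27236121, -0.61687496,  0.23008852]), 'tcp_rot': array([-3.07199063e+00, -6.47940154e-01,  5.63476105e-04]), 'wrist_force': array([ 0.02404174, -0.34146146,  0.08522242]), 'torque': array([-0.02007111,  0.02898443, -0.03740237]), 'width': 1.0038284980236933}
```

View pics/a_top.png

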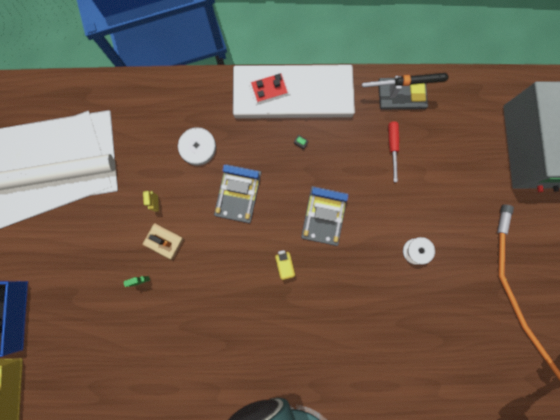

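View pics/a_side.png

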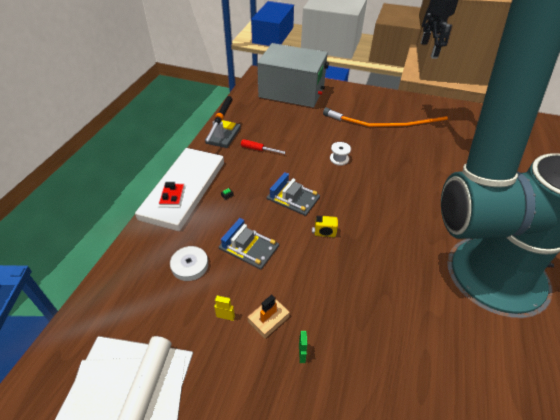

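Top view: holder with the orange spacer at (163,241), jigs at (238,195) and (325,215). Also a disc (197,146), switch (301,142), tape (285,265), spool (420,251) and screwdriver (395,150), plus yellow and green look-alike blocks at (150,200) and (134,282). I'll zoom in next.

```bash
python3 - <<'E'
from h import *
o=pickle.load(open("a.pkl","rb"))
t=cv2.cvtColor(o["top"]["pixels"],cv2.COLOR_RGB2BGR); s=cv2.cvtColor(o["side"]["pixels"],cv2.COLOR_RGB2BGR)
A=cv2.resize(t[160:250,205:355],None,fx=5.3,fy=5.3,interpolation=cv2.INTER_CUBIC)
cv2.imwrite("pics/z_jigs.png",A)
B=cv2.resize(t[180:300,115:195],None,fx=4.5,fy=4.5,interpolation=cv2.INTER_CUBIC)
C=cv2.resize(s[285:365,205:325],None,fx=3.6,fy=3.6,interpolation=cv2.INTER_CUBIC)
h=max(B.shape[0],C.shape[0]); 
B=cv2.copyMakeBorder(B,0,h-B.shape[0],0,8,0); C=cv2.copyMakeBorder(C,0,h-C.shape[0],0,0,0)
cv2.imwrite("pics/z_hold.png",np.hstack([B,C]))
for n,p in (("holder",(163,241)),("ja",(238,195)),("jb",(325,215)),("tape",(285,265)),("spool",(420,251)),("disc",(197,146)),("yel",(150,200)),("grn",(134,282))):
    print(n,onz(o["top"],p,0.02).round(3))
E
```

```text
holder [[0.49  0.293 0.02 ]]
ja [[0.598 0.116 0.02 ]]
jb [[ 0.547 -0.091  0.02 ]]
tape [[0.43  0.006 0.02 ]]
spool [[ 0.458 -0.314  0.02 ]]
disc [[0.721 0.217 0.02 ]]
yel [[0.588 0.328 0.02 ]]
grn [[0.395 0.358 0.02 ]]
```

View pics/z_jigs.png

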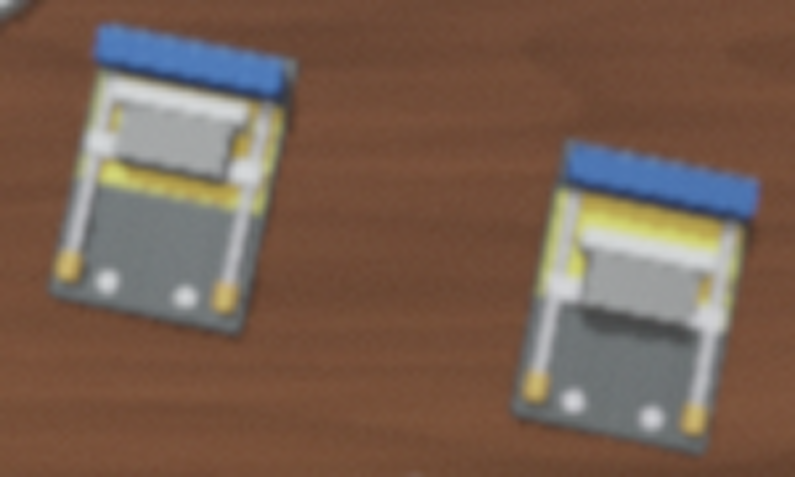

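View pics/z_hold.png

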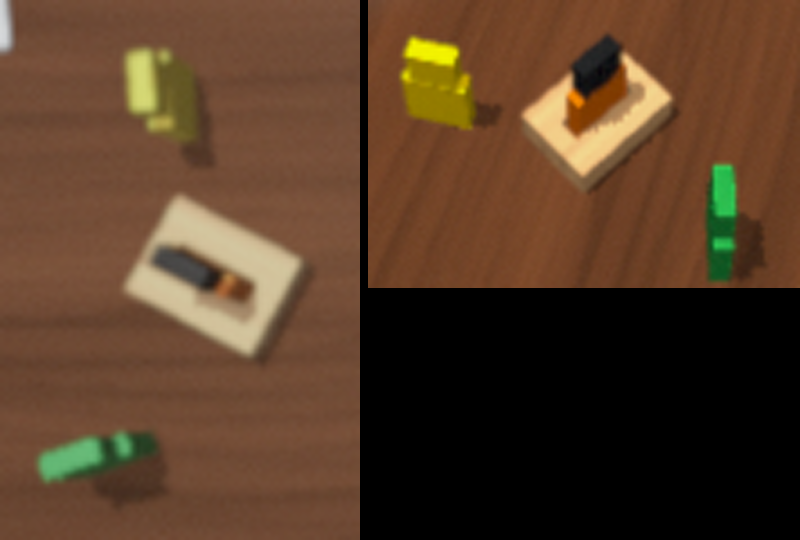

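The right-hand jig (jig at (325,215)) has the wide gap. Measuring it and the spacer now.

```bash
python3 - <<'E'
from h import *
o=pickle.load(open("a.pkl","rb"))
def box(P): 
    r=cv2.minAreaRect((P[:,:2]*1000).astype(np.float32)); return np.round(r[0],1),np.round(r[1],1),round(r[2],1)
for n in("top","side"):
    c=o[n]; hsv=cv2.cvtColor(c["pixels"],cv2.COLOR_RGB2HSV); X=cloud(c); z=X[...,2]
    H,S,V=[hsv[...,i].astype(int) for i in range(3)]
    def near(p,r): return np.hypot(X[...,0]-p[0],X[...,1]-p[1])<r
    blue=(H>100)&(H<120)&(S>120)
    white=(S<50)&(V>185)
    for nm,p in(("A",(.598,.116)),("B",(.547,-.091))):
        m=blue&near(p,.1); print(n,nm,"blue z pct",np.percentile(z[m],[5,50,95]).round(4), m.sum())
        mt=m&(abs(z-.044)<.004); print("  bluetop",box(X[mt]),mt.sum())
        mt=white&near(p,.06)&(abs(z-.044)<.004); print("  whitetop",box(X[mt]),mt.sum())
        g=(S<60)&(V<185)&(V>90)&near(p,.06)&(z>.034)&(z<.048); print("  grey",box(X[g]),g.sum(),np.median(z[g]))
    m=near((.49,.293),.07)
    wood=m&(H<25)&(S>40)&(S<150)&(V>150)&(abs(z-.022)<.004); print(n,"wood",box(X[wood]),wood.sum(),np.median(z[wood]))
    blk=m&(V<80)&(z>.074)&(z<.092); print(n,"tab",box(X[blk]),blk.sum(),np.percentile(z[blk],[5,50,95]).round(4))
    w=(abs(z)<.006); print("table z",np.median(z[w]))
E
```

```text
top A blue z pct [0.0308 0.0432 0.0463] 221
  bluetop (array([651.1, 108. ]), array([81.3, 13. ]), 77.6) 183
  whitetop (array([632.7, 113.6]), array([57.1,  8.3]), 76.1) 80
  grey (array([620.9, 114. ]), array([58.3, 33.1]), 78.1) 236 0.040208170219019346
top B blue z pct [0.0344 0.0434 0.0464] 222
  bluetop (array([ 593.9, -100.2]), array([80.8, 12.9]), 77.0) 186
  whitetop (array([563.9, -94.9]), array([59.9,  7.8]), 77.0) 85
  grey (array([558.1, -98.1]), array([56.4, 67.9]), 45.4) 235 0.04012350490879979
top wood (array([491.1, 295.7]), array([77.4, 55.6]), 62.6) 572 0.021811304916420582
top tab (array([491. , 292.3]), array([23.9,  9.6]), 61.0) 50 [0.0787 0.0826 0.0853]
table z -0.00020322587545140713
side A blue z pct [0.0233 0.0436 0.0467] 221
  bluetop (array([651.3, 111.9]), array([82.7, 15.6]), 77.2) 154
  whitetop (array([632.8, 114.1]), array([57.8,  9. ]), 78.0) 58
  grey (array([620.2, 116.6]), array([59.5, 35.2]), 74.6) 185 0.04100542800711193
side B blue z pct [0.0192 0.0404 0.0468] 212
  bluetop (array([593.9, -99.1]), array([83.7, 15.1]), 77.3) 103
  whitetop (array([563.3, -93.2]), array([60.3,  8.3]), 77.6) 42
  grey (array([ 552.1, -102.5]), array([44.8, 82.2]), 6.7) 128 0.0415387330404095
side wood (array([489.7, 296. ]), array([76.3, 56. ]), 61.6) 493 0.021624437165476906
side tab (array([489.7, 296.9]), array([29.4, 12.7]), 59.7) 97 [0.0754 0.0821 0.0847]
table z 0.0003228759618878474
```

```bash
cat >> h.py <<'E'
def plan(p,jawdeg,cmd=None):
    """tool shift mm + turn deg from state to world p with tool y (jaw) along jawdeg (mod 180)"""
    s=bot.read_state(); M=R.from_rotvec(s["tcp_rot"]).as_matrix()
    d=M.T@(np.array(p)-s["tool_pos"])*1000
    y=M[:,1]; cur=np.degrees(np.arctan2(y[1],y[0])); t=(jawdeg-cur+90)%180-90
    print("tcp",s["tool_pos"].round(4),"tilt",M[:,2].round(4),"jaw",round(cur,2),"q",s["q"].round(3),"F",s["wrist_force"].round(1),"w",round(s["width"],3),"t",s["time"])
    print("shift",d.round(1),"turn about tool z",round(-t,2))
E
python3 - <<'E'
from h import *
plan((.490,.2963,.231),-29)
M=R.from_rotvec(bot.read_state()["tcp_rot"]).as_matrix();print(M.round(3))
E
```

```text
tcp [ 0.2724 -0.6169  0.2301] tilt [-8.0e-04  1.9e-03 -1.0e+00] jaw -66.18 q [-1.192  0.265  1.605 -0.     1.274 -0.037] F [ 0.  -0.3  0.1] w 1.004 t 0.1
shift [ 5.679e+02 -7.475e+02  7.000e-01] turn about tool z -37.18
[[ 0.915  0.404 -0.001]
 [ 0.404 -0.915  0.002]
 [ 0.    -0.002 -1.   ]]
```

Call:
{"method": "move_arm", "body": {
  "steps": [
    [568,-747.5,0,-37,100],
    [568,-747.5,0,-37,100],
    [568,-747.5,0,-37,100],
    [568,-747.5,0,-37,100],
    [568,-747.5,0,-37,100],
    [568,-747.5,0,-37,100],
    [568,-747.5,0,-37,100],
    [568,-747.5,0,-37,100],
    [568,-747.5,0,-37,100],
    [568,-747.5,0,-37,100],
    [568,-747.5,0,-37,100],
    [568,-747.5,0,-37,100],
    [568,-747.5,0,-37,100],
    [568,-747.5,0,-37,100],
    [568,-747.5,0,-37,100],
    [568,-747.5,0,-37,100],
    [568,-747.5,0,-37,70],
    [568,-747.5,0,-37,60],
    [568,-747.5,0,-37,60],
    [568,-747.5,0,-37,60]
  ]
}}

```text
time: 2.1
tool_pos: [0.4905, 0.3, 0.2305]
tcp_rot: [-2.705, -1.595, -0.0]
wrist_force: [-0.0, 0.3, -0.0]
width: 0.603
```

Call:
{"method": "move_arm", "body": {
  "steps": [
    [0,0,0,0,60],
    [0,0,0,0,60],
    [0,0,0,0,60]
  ]
}}

```text
time: 2.4
tool_pos: [0.4901, 0.2943, 0.2312]
tcp_rot: [2.71, 1.588, -0.001]
wrist_force: [0.2, -0.9, -0.8]
width: 0.604
```

```bash
python3 - <<'E'
from h import *
plan((.490,.2963,.052),-29)
cap("b")
E
```

```text
tcp [0.4901 0.2943 0.2312] tilt [-4.e-04 -5.e-04 -1.e+00] jaw -29.26 q [ 0.497  0.07   1.829 -0.     1.243  1.008] F [ 0.2 -0.9 -0.8] w 0.604 t 2.4
shift [  1.8  -1.  179.2] turn about tool z -0.26
```

View pics/b_side.png

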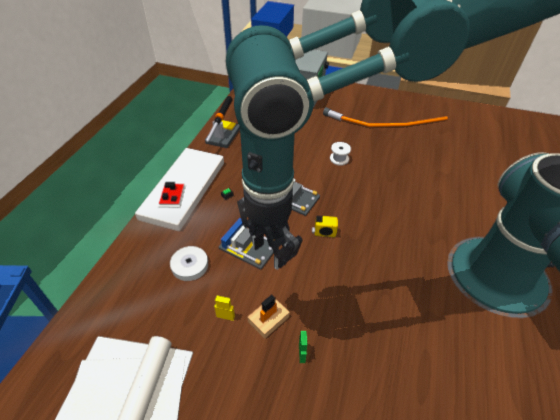

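The side view shows the gripper hovering high over the holder, spacer at (268,310), nothing touched. Descending and gripping.

Call:
{"method": "move_arm", "body": {
  "steps": [
    [0,0,40,0,60],
    [0,0,80,0,60],
    [0,0,115,0,60],
    [0,0,140,0,60],
    [0,0,155,0,60],
    [0,0,168,0,60],
    [0,0,178,0,60],
    [0,0,178,0,60],
    [0,0,178,0,60],
    [0,0,178,0,60]
  ]
}}

```text
time: 3.5
tool_pos: [0.4913, 0.2963, 0.0546]
tcp_rot: [2.709, 1.59, 0.004]
wrist_force: [-0.5, 0.7, 0.4]
width: 0.598
```

```bash
python3 - <<'E'
from h import *
plan((.490,.2963,.052),-29)
o=cap("c")
for n,(a,b,c,d) in {"side":(230,380,190,350),"top":(170,300,90,230)}.items():
    cv2.imwrite(f"pics/c2_{n}.png",cv2.resize(cv2.cvtColor(o[n]["pixels"][a:b,c:d],cv2.COLOR_RGB2BGR),None,fx=4,fy=4,interpolation=cv2.INTER_CUBIC))
E
```

```text
tcp [0.4913 0.2963 0.0546] tilt [ 0.0021  0.0012 -1.    ] jaw -29.17 q [0.499 0.245 1.981 0.    0.913 1.008] F [-0.5  0.7  0.4] w 0.598 t 3.5
shift [-0.7 -1.1  2.6] turn about tool z -0.17
```

View pics/c2_side.png

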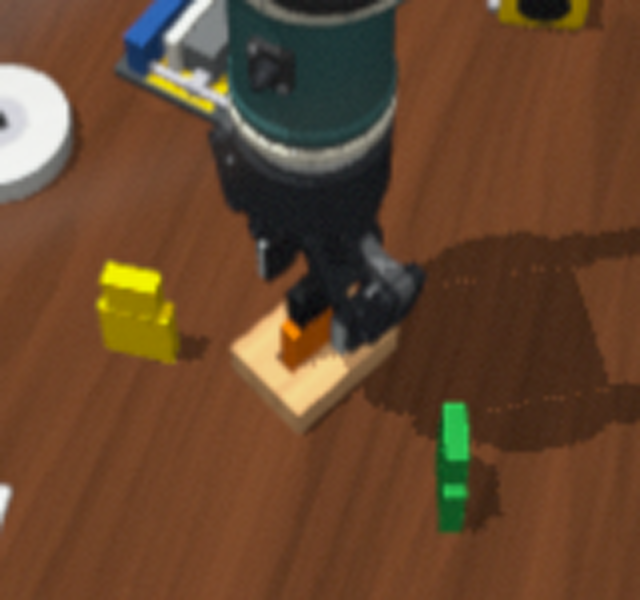

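The fingers straddle the tab (crop around (310,300)), tips well above the holder. Closing.

Call:
{"method": "move_arm", "body": {
  "newtons": 35,
  "steps": [
    [0,0,0,0,30],
    [0,0,0,0,15],
    [0,0,0,0,5],
    [0,0,0,0,0],
    [0,0,0,0,0],
    [0,0,0,0,0],
    [0,0,0,0,0],
    [0,0,0,0,0],
    [0,0,0,0,0]
  ]
}}

```text
time: 4.5
tool_pos: [0.4905, 0.2959, 0.0535]
tcp_rot: [-2.709, -1.59, -0.001]
wrist_force: [-1.2, 0.7, 3.2]
width: 0.133
```

```bash
python3 - <<'E'
from h import *
plan((.490,.2963,.052),-29)
E
```

```text
tcp [0.4905 0.2959 0.0535] tilt [ 3.e-04  3.e-04 -1.e+00] jaw -29.18 q [0.499 0.246 1.982 0.    0.913 1.009] F [-1.2  0.7  3.2] w 0.133 t 4.5
shift [ 0.1 -0.6  1.5] turn about tool z -0.18
```

Call:
{"method": "move_arm", "body": {
  "steps": [
    [0,0,-5,0,0],
    [0,0,-12,0,0],
    [0,0,-20,0,0],
    [0,0,-40,0,0],
    [0,0,-70,0,0],
    [0,0,-100,0,0],
    [0,0,-120,0,0],
    [0,0,-120,0,0],
    [0,0,-120,0,0],
    [0,0,-120,0,0]
  ]
}}

```text
time: 5.5
tool_pos: [0.4892, 0.2951, 0.1716]
tcp_rot: [-2.709, -1.59, 0.005]
wrist_force: [-0.6, -0.9, -1.4]
width: 0.133
```

```bash
python3 - <<'E'
from h import *
plan((.577,-.0964,.173),-12.7)
o=cap("d")
for n,(a,b,c,d) in {"side":(190,340,190,350),"top":(170,300,90,230)}.items():
    cv2.imwrite(f"pics/d2_{n}.png",cv2.resize(cv2.cvtColor(o[n]["pixels"][a:b,c:d],cv2.COLOR_RGB2BGR),None,fx=4,fy=4,interpolation=cv2.INTER_CUBIC))
E
```

```text
tcp [0.4892 0.2951 0.1716] tilt [-0.0026 -0.0014 -1.    ] jaw -29.18 q [0.499 0.116 1.892 0.    1.136 1.008] F [-0.6 -0.9 -1.4] w 0.133 t 5.5
shift [-299.   267.6   -1.1] turn about tool z -16.48
```

View pics/d2_side.png

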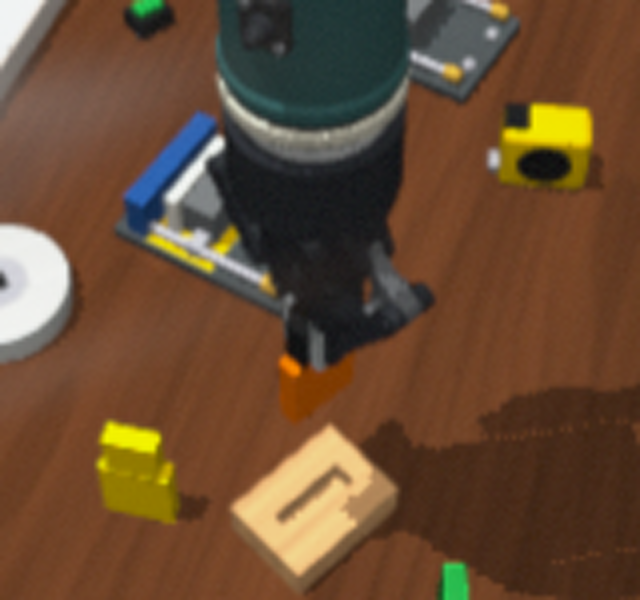

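View pics/d2_top.png

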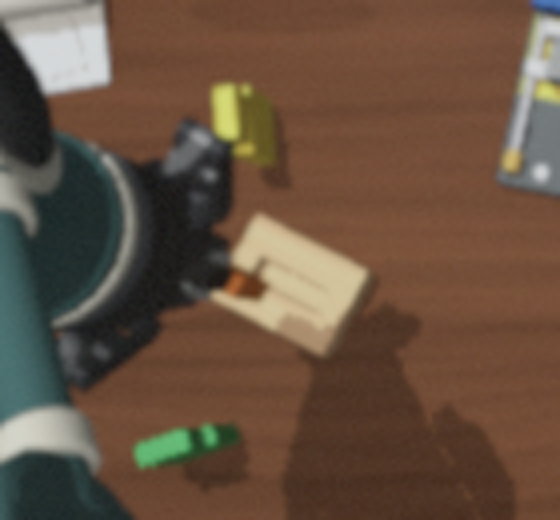

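The spacer is held upright, clear of the holder (crop (315,385)). Carrying it over the wide jig.

Call:
{"method": "move_arm", "body": {
  "steps": [
    [-30,27,0,-3,0],
    [-70,62,0,-6,0],
    [-110,98,0,-9,0],
    [-150,133,0,-12,0],
    [-190,169,0,-16.5,0],
    [-230,204,0,-16.5,0],
    [-265,235,0,-16.5,0],
    [-290,257,0,-16.5,0],
    [-300.6,266.9,0,-16.5,0],
    [-300.6,266.9,0,-16.5,0],
    [-300.6,266.9,0,-16.5,0],
    [-300.6,266.9,0,-16.5,0],
    [-300.6,266.9,0,-16.5,0],
    [-300.6,266.9,0,-16.5,0]
  ]
}}

```text
time: 7.0
tool_pos: [0.5767, -0.0955, 0.1733]
tcp_rot: [-2.451, -1.965, -0.0]
wrist_force: [0.1, 0.2, -0.7]
width: 0.133
```

```bash
python3 - <<'E'
from h import *
plan((.577,-.0964,.0555),-12.7)
o=cap("e")
for n,(a,b,c,d) in {"side":(120,260,220,380),"top":(140,270,260,400)}.items():
    cv2.imwrite(f"pics/e2_{n}.png",cv2.resize(cv2.cvtColor(o[n]["pixels"][a:b,c:d],cv2.COLOR_RGB2BGR),None,fx=4,fy=4,interpolation=cv2.INTER_CUBIC))
E
```

```text
tcp [ 0.5767 -0.0955  0.1733] tilt [-0.e+00  2.e-04 -1.e+00] jaw -12.57 q [-0.207  0.138  1.864  0.     1.14   0.012] F [ 0.1  0.2 -0.7] w 0.133 t 7.0
shift [ -0.8   0.5 117.8] turn about tool z 0.13
```

View pics/e2_side.png

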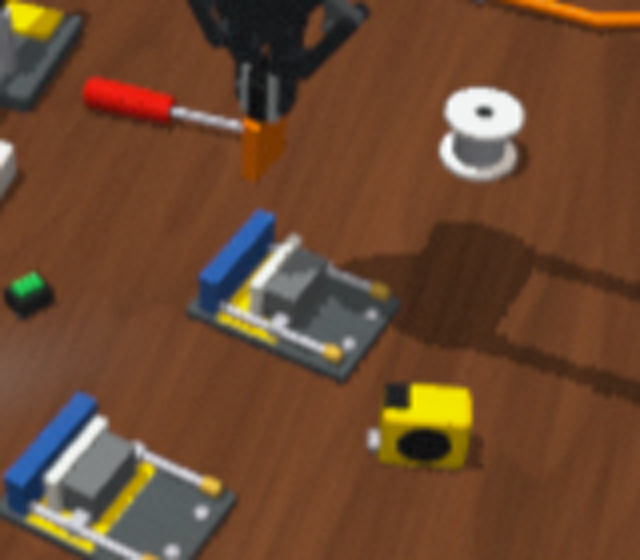

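View pics/e2_top.png

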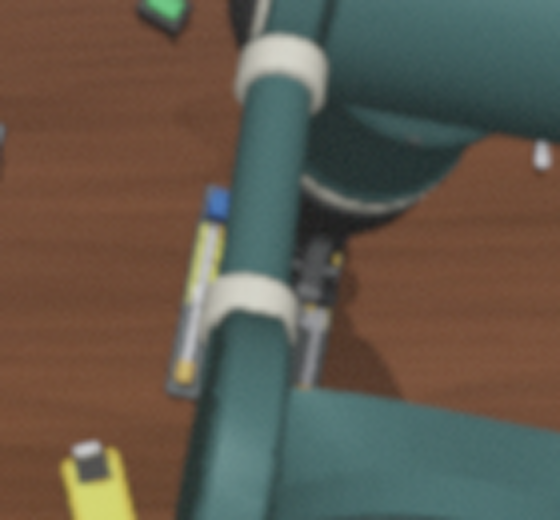

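Side view: spacer upright above the gap, spool and tape clear. Lowering until its foot is just above the jig walls, then check.

Call:
{"method": "move_arm", "body": {
  "steps": [
    [0,0,30,0,0],
    [0,0,55,0,0],
    [0,0,68,0,0],
    [0,0,74,0,0],
    [0,0,74,0,0],
    [0,0,74,0,0],
    [0,0,74,0,0],
    [0,0,74,0,0]
  ]
}}

```text
time: 7.9
tool_pos: [0.5777, -0.097, 0.1005]
tcp_rot: [2.452, 1.962, 0.002]
wrist_force: [-0.5, -0.3, -0.7]
width: 0.133
```

```bash
python3 - <<'E'
from h import *
plan((.577,-.0964,.0555),-12.7)
o=cap("f"); c=o["side"]
a,b,cc,d=140,230,255,345
cv2.imwrite("pics/f2.png",cv2.resize(cv2.cvtColor(c["pixels"][a:b,cc:d],cv2.COLOR_RGB2BGR),None,fx=6.5,fy=6.5,interpolation=cv2.INTER_CUBIC))
hsv=cv2.cvtColor(c["pixels"],cv2.COLOR_RGB2HSV);H,S,V=[hsv[...,i].astype(int) for i in range(3)]
X=cloud(c); th=np.radians(-12.7); xj=np.array([np.cos(th),np.sin(th)]); yj=np.array([-xj[1],xj[0]])
near=np.hypot(X[...,0]-.577,X[...,1]+.0964)<.08
q=X[...,:2]-np.array([.5939,-.0996])  # stop centre at xj=.0475
J=np.stack([q@xj+.0475,q@yj,X[...,2]],-1)*1000
org=near&(H<16)&(S>150)&(V>60); 
print("orange n",org.sum(),"xj",np.percentile(J[org][:,0],[2,25,50,75,98]).round(1),"yj",np.percentile(J[org][:,1],[2,50,98]).round(1),"z",np.percentile(J[org][:,2],[1,50,99]).round(1))
r=cv2.minAreaRect(J[org][:,:2].astype(np.float32));print(r)
blue=near&(H>100)&(H<120)&(S>120)&(abs(X[...,2]-.044)<.004);print("blue",np.percentile(J[blue][:,0],[2,50,98]).round(1))
w=near&(S<50)&(V>170)&(abs(X[...,2]-.044)<.004);print("white",np.percentile(J[w][:,0],[2,50,98]).round(1))
E
```

```text
tcp [ 0.5777 -0.097   0.1005] tilt [ 2.1e-03 -4.0e-04 -1.0e+00] jaw -12.68 q [-0.209  0.211  1.925  0.     1.004  0.012] F [-0.5 -0.3 -0.7] w 0.133 t 7.9
shift [ 0.4 -0.9 45. ] turn about tool z 0.02
orange n 634 xj [-20.8  23.   39.4  84.4 105.6] yj [-75.3  30.   75.2] z [ -2.8   1.5 100.9]
((40.68116760253906, 0.1245880126953125), (137.55694580078125, 158.7877960205078), 5.113645076751709)
blue [40.2 47.  53.9]
white [13.2 15.5 19. ]
```

View pics/f2.png

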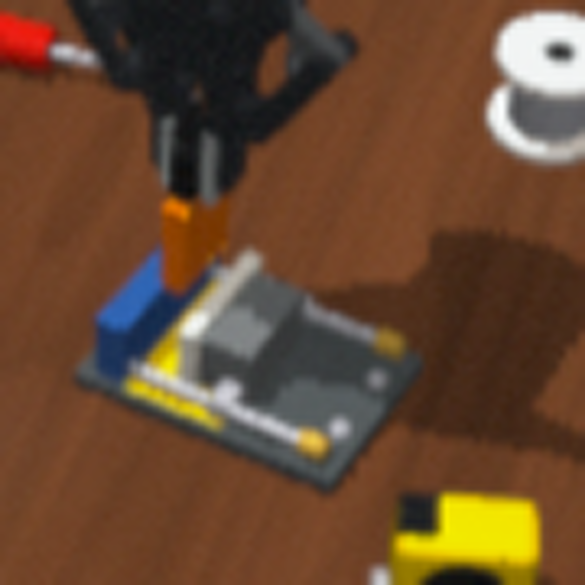

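```bash
python3 - <<'E'
from h import *
o=pickle.load(open("f.pkl","rb")); c=o["side"]
hsv=cv2.cvtColor(c["pixels"],cv2.COLOR_RGB2HSV);H,S,V=[hsv[...,i].astype(int) for i in range(3)]
X=cloud(c); th=np.radians(-12.7); xj=np.array([np.cos(th),np.sin(th)]); yj=np.array([-xj[1],xj[0]])
q=X[...,:2]-np.array([.5939,-.0996]); J=np.stack([q@xj+.0475,q@yj,X[...,2]],-1)*1000
near=np.hypot(X[...,0]-.577,X[...,1]+.0964)<.06
org=near&(H<18)&(S>150)&(X[...,2]>.05); P=J[org]
print(org.sum(),"xj",np.percentile(P[:,0],[2,25,50,75,98]).round(1),"yj",np.percentile(P[:,1],[2,50,98]).round(1),"z",np.percentile(P[:,2],[1,50,99]).round(1))
print(cv2.minAreaRect(P[:,:2].astype(np.float32)))
bright=org&(V>200); print("end face(+y)",J[bright].mean(0).round(1),np.percentile(J[bright][:,0],[2,98]),bright.sum())
dark=org&(V<200);print("back face",J[dark].mean(0).round(1),np.percentile(J[dark],[3,97],axis=0).round(1))
E
```

```text
117 xj [22.3 24.  25.  28.2 34.7] yj [-17.7  12.8  20.3] z [ 57.8  81.5 181.3]
((10.937911987304688, -9.583290100097656), (69.56035614013672, 32.52878189086914), 34.452056884765625)
end face(+y) [ 28.9  17.5 101.5] [25.43783863 31.62474703] 4
back face [25.8  7.5 82. ] [[ 22.5 -17.3  59.1]
 [ 34.6  19.9 104.4]]
```

Spacer (back face at jig x≈24, y −18..20) sits inside the 20–40 gap with about 4 mm to either side. Lowering to the base.

Call:
{"method": "move_arm", "body": {
  "steps": [
    [0,0,10,0,0],
    [0,0,20,0,0],
    [0,0,30,0,0],
    [0,0,36,0,0],
    [0,0,40,0,0],
    [0,0,42,0,0],
    [0,0,43,0,0],
    [0,0,43,0,0],
    [0,0,43,0,0],
    [0,0,43,0,0]
  ]
}}

```text
time: 9.0
tool_pos: [0.5771, -0.0969, 0.0567]
tcp_rot: [2.453, 1.962, 0.001]
wrist_force: [0.1, -1.4, -1.4]
width: 0.131
```

```bash
python3 - <<'E'
from h import *
plan((.577,-.0964,.0555),-12.7)
o=cap("g"); c=o["side"]
a,b,cc,d=140,230,255,345
cv2.imwrite("pics/g2.png",cv2.resize(cv2.cvtColor(c["pixels"][a:b,cc:d],cv2.COLOR_RGB2BGR),None,fx=6.5,fy=6.5,interpolation=cv2.INTER_CUBIC))
E
```

```text
tcp [ 0.5771 -0.0969  0.0567] tilt [ 8.e-04 -1.e-04 -1.e+00] jaw -12.68 q [-0.209  0.263  1.954  0.     0.924  0.012] F [ 0.1 -1.4 -1.4] w 0.131 t 9.0
shift [ 0.4 -0.2  1.2] turn about tool z 0.02
```

View pics/g2.png

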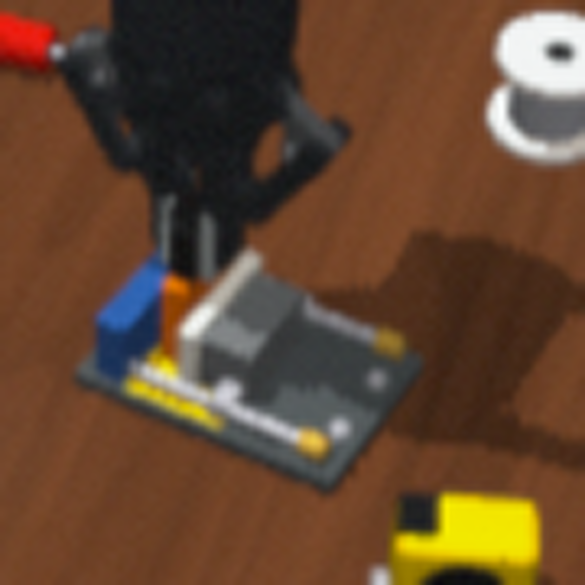

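The spacer is in the gap (crop (175,315)), with no contact felt yet. Lowering the last millimetres.

Call:
{"method": "move_arm", "body": {
  "steps": [
    [0,0,0.5,0,0],
    [0,0,1,0,0],
    [0,0,1,0,0],
    [0,0,1,0,0]
  ]
}}

```text
time: 9.5
tool_pos: [0.577, -0.0968, 0.0555]
tcp_rot: [2.453, 1.962, 0.0]
wrist_force: [-0.6, 0.1, 2.1]
width: 0.131
```

Call:
{"method": "move_arm", "body": {
  "steps": [
    [0,0,0.5,0,0],
    [0,0,1,0,0],
    [0,0,1,0,0],
    [0,0,1,0,0]
  ]
}}

```text
time: 9.9
tool_pos: [0.5771, -0.0968, 0.0555]
tcp_rot: [2.453, 1.963, 0.0]
wrist_force: [-2.8, 1.4, 7.6]
width: 0.133
```

Contact at TCP z = 0.0555, as predicted, so the foot is on the base. Releasing.

Call:
{"method": "move_arm", "body": {
  "steps": [
    [0,0,-0.7,0,0],
    [0,0,-0.7,0,0],
    [0,0,-0.7,0,15],
    [0,0,-0.7,0,18],
    [0,0,-0.7,0,22],
    [0,0,-0.7,0,28],
    [0,0,-0.7,0,35],
    [0,0,-0.7,0,40],
    [0,0,-0.7,0,40],
    [0,0,-0.7,0,40]
  ]
}}

```text
time: 10.9
tool_pos: [0.5768, -0.0968, 0.055]
tcp_rot: [2.453, 1.963, 0.0]
wrist_force: [-0.4, -0.1, 1.0]
width: 0.401
```

Call:
{"method": "move_arm", "body": {
  "steps": [
    [0,0,-5,0,40],
    [0,0,-15,0,40],
    [0,0,-35,0,40],
    [0,0,-65,0,40],
    [0,0,-100,0,40],
    [0,0,-100,0,40],
    [0,0,-100,0,20],
    [0,0,-100,0,0]
  ]
}}

```text
time: 11.7
tool_pos: [0.5761, -0.0967, 0.1545]
tcp_rot: [-2.452, -1.962, 0.001]
wrist_force: [-1.7, 0.2, -0.6]
width: 0.068
```

```bash
python3 - <<'E'
from h import *
plan((.577,-.0964,.0555),-12.7)
o=cap("i"); c=o["side"]
a,b,cc,d=140,230,255,345
cv2.imwrite("pics/i2.png",cv2.resize(cv2.cvtColor(c["pixels"][a:b,cc:d],cv2.COLOR_RGB2BGR),None,fx=6.5,fy=6.5,interpolation=cv2.INTER_CUBIC))
X=cloud(c); th=np.radians(-12.7); xj=np.array([np.cos(th),np.sin(th)]); yj=np.array([-xj[1],xj[0]])
q=X[...,:2]-np.array([.5939,-.0996]); J=np.stack([q@xj+.0475,q@yj,X[...,2]],-1)*1000
hsv=cv2.cvtColor(c["pixels"],cv2.COLOR_RGB2HSV);H,S,V=[hsv[...,i].astype(int) for i in range(3)]
m=(abs(J[...,0]-30)<25)&(abs(J[...,1])<35)&(abs(J[...,2]-85)<4); print("tab top",m.sum(),np.percentile(J[m],[5,50,95],axis=0).round(1))
g=(abs(J[...,0]+0)<25)&(abs(J[...,1])<40)&(S<60)&(abs(J[...,2]-40)<3)&(J[...,0]<14); print("carr top",g.sum(),np.percentile(J[g],[1,3,50,97],axis=0).round(1))
E
```

```text
tcp [ 0.5761 -0.0967  0.1545] tilt [-1.1e-03  2.0e-04 -1.0e+00] jaw -12.68 q [-0.209  0.154  1.882 -0.     1.106  0.012] F [-1.7  0.2 -0.6] w 0.068 t 11.7
shift [ 0.5  0.9 99. ] turn about tool z 0.02
tab top 42 [[ 23.  -14.2  81.9]
 [ 27.4  -0.5  85.3]
 [ 34.8  13.6  88.1]]
carr top 100 [[-12.7 -24.1  37.1]
 [-12.  -23.1  37.3]
 [  0.    2.2  41.1]
 [ 12.5  23.5  42.7]]
```

View pics/i2.png

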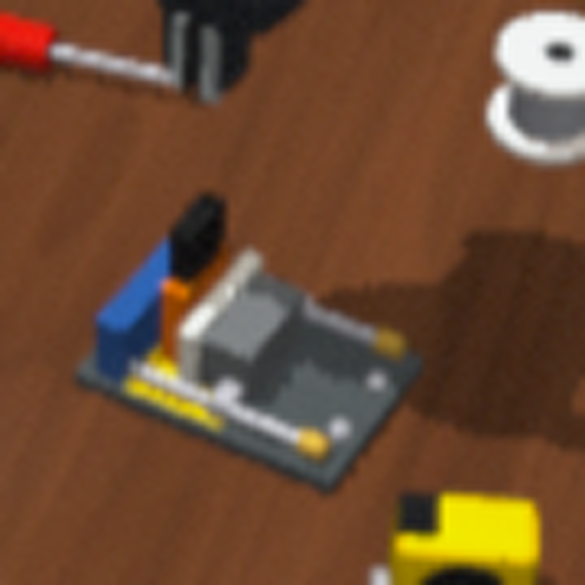

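The spacer stands upright on its own in the gap (tab at crop (198,235)) and the tile is still open. Moving behind the carriage with the fingers shut and the jaw axis across the jig.

Call:
{"method": "move_arm", "body": {
  "steps": [
    [0,-20,0,-8,0],
    [0,-40,0,-16,0],
    [0.8,-55,0,-24,0],
    [0.8,-62.5,0,-32,0],
    [0.8,-62.5,0,-40,0],
    [0.8,-62.5,0,-48,0],
    [0.8,-62.5,0,-56,0],
    [0.8,-62.5,0,-64,0],
    [0.8,-62.5,0,-72,0],
    [0.8,-62.5,0,-80,0],
    [0.8,-62.5,0,-86,0],
    [0.8,-62.5,0,-90,0],
    [0.8,-62.5,0,-90,0],
    [0.8,-62.5,0,-90,0],
    [0.8,-62.5,0,-90,0]
  ]
}}

```text
time: 13.3
tool_pos: [0.5157, -0.0823, 0.1544]
tcp_rot: [-0.349, -3.121, -0.0]
wrist_force: [-0.4, 0.3, -0.0]
width: 0.002
```

```bash
python3 - <<'E'
from h import *
plan((.5163,-.0821,.021),77.3)
M=R.from_rotvec(bot.read_state()["tcp_rot"]).as_matrix();print(M.round(3))
E
```

```text
tcp [ 0.5157 -0.0823  0.1544] tilt [-1.e-03  2.e-04 -1.e+00] jaw 77.25 q [-0.206  0.038  2.01  -0.     1.095 -1.554] F [-0.4  0.3 -0. ] w 0.002 t 13.3
shift [ -0.7   0.3 133.4] turn about tool z -0.05
[[-0.975  0.221 -0.001]
 [ 0.221  0.975  0.   ]
 [ 0.001 -0.    -1.   ]]
```

Call:
{"method": "move_arm", "body": {
  "steps": [
    [0,0,40,0,0],
    [0,0,75,0,0],
    [0,0,100,0,0],
    [0,0,115,0,0],
    [0,0,125,0,0],
    [0,0,131,0,0],
    [0,0,133,0,0],
    [0,0,133,0,0],
    [0,0,133,0,0],
    [0,0,133,0,0]
  ]
}}

```text
time: 14.3
tool_pos: [0.5168, -0.0825, 0.0229]
tcp_rot: [0.347, 3.121, -0.0]
wrist_force: [-0.2, 0.6, 0.2]
width: -0.001
```

```bash
python3 - <<'E'
from h import *
plan((.5163,-.0821,.021),77.3)
o=cap("k"); c=o["side"]
a,b,cc,d=120,230,245,355
cv2.imwrite("pics/k2.png",cv2.resize(cv2.cvtColor(c["pixels"][a:b,cc:d],cv2.COLOR_RGB2BGR),None,fx=5.4,fy=5.4,interpolation=cv2.INTER_CUBIC))
E
```

```text
tcp [ 0.5168 -0.0825  0.0229] tilt [ 1.6e-03 -3.0e-04 -1.0e+00] jaw 77.32 q [-0.206  0.206  2.104  0.     0.83  -1.555] F [-0.2  0.6  0.2] w -0.001 t 14.3
shift [0.5 0.2 1.9] turn about tool z 0.02
```

View pics/k2.png

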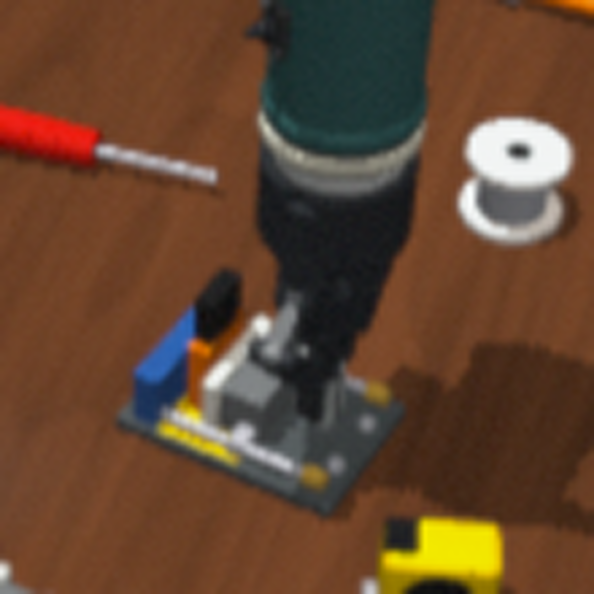

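Shut fingers stand behind the carriage on the free base plate (crop (320,400)), no contact. Creeping forward.

Call:
{"method": "move_arm", "body": {
  "steps": [
    [-3,0,0,0,0],
    [-5,0,0,0,0],
    [-7,0,0,0,0],
    [-8,0,0,0,0],
    [-8,0,0,0,0],
    [-8,0,0,0,0]
  ]
}}

```text
time: 15.0
tool_pos: [0.5237, -0.0841, 0.0219]
tcp_rot: [-0.347, -3.122, -0.0]
wrist_force: [0.7, 0.4, 0.4]
width: 0.005
```

Call:
{"method": "move_arm", "body": {
  "steps": [
    [-1,0,0,0,0],
    [-2,0,0,0,0],
    [-3,0,0,0,0],
    [-4,0,0,0,0],
    [-4,0,0,0,0],
    [-4,0,0,0,0]
  ]
}}

```text
time: 15.6
tool_pos: [0.527, -0.0848, 0.0217]
tcp_rot: [-0.347, -3.121, -0.0]
wrist_force: [-3.7, 1.1, 0.9]
width: 0.001
```

Carriage contact (3.7 N). Continuing to press in small steps.

Call:
{"method": "move_arm", "body": {
  "steps": [
    [-1,0,0,0,0],
    [-2,0,0,0,0],
    [-3,0,0,0,0],
    [-3,0,0,0,0],
    [-3,0,0,0,0]
  ]
}}

```text
time: 16.1
tool_pos: [0.5303, -0.0855, 0.0217]
tcp_rot: [-0.347, -3.122, -0.0]
wrist_force: [-4.4, 0.3, 0.8]
width: -0.002
```

Call:
{"method": "move_arm", "body": {
  "steps": [
    [-1,0,0,0,0],
    [-2,0,0,0,0],
    [-2,0,0,0,0],
    [-2,0,0,0,0]
  ]
}}

```text
time: 16.5
tool_pos: [0.5322, -0.086, 0.0217]
tcp_rot: [-0.347, -3.122, -0.0]
wrist_force: [-4.0, 1.0, 2.1]
width: -0.001
```

Call:
{"method": "move_arm", "body": {
  "steps": [
    [-0.5,0,0,0,0],
    [-1,0,0,0,0],
    [-1,0,0,0,0],
    [-1,0,0,0,0]
  ]
}}

```text
time: 16.9
tool_pos: [0.533, -0.0861, 0.0217]
tcp_rot: [-0.347, -3.121, -0.0]
wrist_force: [-5.5, 0.8, 1.8]
width: 0.001
```

Call:
{"method": "move_arm", "body": {
  "steps": [
    [-0.5,0,0,0,0],
    [-1,0,0,0,0],
    [-1,0,0,0,0],
    [-1,0,0,0,0]
  ]
}}

```text
time: 17.3
tool_pos: [0.5336, -0.0863, 0.0217]
tcp_rot: [-0.347, -3.121, -0.0]
wrist_force: [-6.1, 1.5, 2.5]
width: -0.001
```

Call:
{"method": "move_arm", "body": {
  "steps": [
    [-0.5,0,0,0,0],
    [-1,0,0,0,0],
    [-1,0,0,0,0],
    [-1,0,0,0,0]
  ]
}}

```text
time: 17.7
tool_pos: [0.5336, -0.0863, 0.0217]
tcp_rot: [-0.346, -3.118, -0.001]
wrist_force: [-9.0, 2.3, 5.5]
width: -0.001
```

Call:
{"method": "move_arm", "body": {
  "steps": [
    [-0.5,0,0,0,0],
    [-1,0,0,0,0],
    [-1,0,0,0,0],
    [-1,0,0,0,0]
  ]
}}

```text
time: 18.1
tool_pos: [0.5336, -0.0863, 0.0217]
tcp_rot: [-0.346, -3.116, -0.001]
wrist_force: [-11.8, 1.8, 8.9]
width: -0.001
```

```bash
python3 - <<'E'
from h import *
plan((.5163,-.0821,.021),77.3)
o=cap("l"); c=o["side"]
a,b,cc,d=120,230,245,355
cv2.imwrite("pics/l2.png",cv2.resize(cv2.cvtColor(c["pixels"][a:b,cc:d],cv2.COLOR_RGB2BGR),None,fx=5.4,fy=5.4,interpolation=cv2.INTER_CUBIC))
E
```

```text
tcp [ 0.5336 -0.0863  0.0217] tilt [-0.006   0.0013 -1.    ] jaw 77.33 q [-0.206  0.241  2.063  0.     0.844 -1.556] F [-11.8   1.8   8.9] w -0.001 t 18.1
shift [17.8  0.3  0.8] turn about tool z 0.03
```

View pics/l2.png

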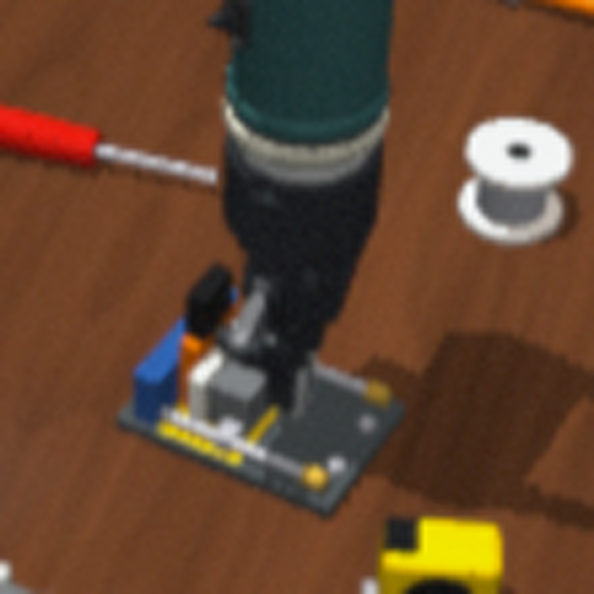

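The tile has stopped on the spacer: the TCP stands still while force rises, and the spacer (crop (200,345)) is flush to tile and stop. I'll add a little push and relieve the downward component.

Call:
{"method": "move_arm", "body": {
  "steps": [
    [-0.5,0,-0.5,0,0],
    [-1.5,0,-1,0,0],
    [-1.5,0,-1,0,0],
    [-1.5,0,-1,0,0],
    [-1.5,0,-1,0,0]
  ]
}}

```text
time: 18.7
tool_pos: [0.5336, -0.0863, 0.0218]
tcp_rot: [-0.346, -3.113, -0.001]
wrist_force: [-13.7, 2.8, 6.1]
width: -0.004
```

```bash
python3 - <<'E'
from h import *
plan((.5163,-.0821,.021),77.3)
o=cap("m")
th=np.radians(-12.7); xj=np.array([np.cos(th),np.sin(th)]); yj=np.array([-xj[1],xj[0]])
for n in("side","top"):
    c=o[n];X=cloud(c)
    q=X[...,:2]-np.array([.5939,-.0996]); J=np.stack([q@xj+.0475,q@yj,X[...,2]],-1)*1000
    hsv=cv2.cvtColor(c["pixels"],cv2.COLOR_RGB2HSV);H,S,V=[hsv[...,i].astype(int) for i in range(3)]
    loc=(abs(J[...,0]-30)<30)&(abs(J[...,1])<45)
    for k,m in dict(tabtop=loc&(abs(J[...,2]-85)<4)&(V<90)&(J[...,0]>22),white=loc&(S<50)&(V>170)&(abs(J[...,2]-44)<4),blue=loc&(H>100)&(H<120)&(S>120)&(abs(J[...,2]-44)<4),orange=loc&(H<18)&(S>150)&(J[...,2]>20)&(J[...,2]<60)).items():
        if m.sum()>5: print(n,k,m.sum(),np.percentile(J[m],[3,50,97],axis=0).round(1).tolist(), cv2.minAreaRect(J[m][:,:2].astype(np.float32))[2])
a,b,cc,d=150,210,265,325
cv2.imwrite("pics/m2.png",cv2.resize(cv2.cvtColor(o["side"]["pixels"][a:b,cc:d],cv2.COLOR_RGB2BGR),None,fx=9,fy=9,interpolation=cv2.INTER_CUBIC))
E
```

```text
tcp [ 0.5336 -0.0863  0.0218] tilt [-0.0089  0.0019 -1.    ] jaw 77.33 q [-0.206  0.242  2.06   0.     0.848 -1.556] F [-13.7   2.8   6.1] w -0.004 t 18.7
shift [17.8  0.3  0.9] turn about tool z 0.03
side tabtop 39 [[28.0, -14.8, 81.6], [33.7, -0.3, 85.3], [39.2, 15.2, 87.9]] 86.35252380371094
side white 16 [[19.9, 8.5, 42.5], [23.5, 17.9, 44.4], [27.1, 28.0, 46.8]] 87.5910415649414
side blue 46 [[39.4, 1.3, 43.0], [48.1, 27.1, 44.5], [53.1, 40.6, 47.2]] 0.7604189515113831
side orange 36 [[27.6, -14.1, 23.9], [33.3, 16.8, 52.7], [39.4, 20.5, 58.4]] 74.65583038330078
```

View pics/m2.png

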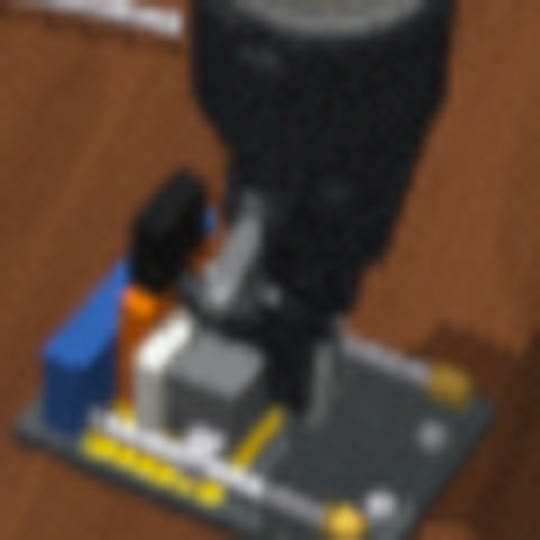

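View pics/m_side.png

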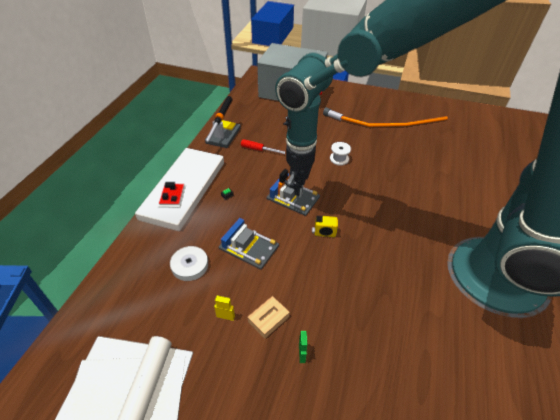

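Spacer top centre is at jig x 33.7, y 0 and z 85, so it is upright. The tile face is at about 27.5, the push is about 14 N, the other jig's tile is open, and the bystanders are in place. Handing in.

```bash
python3 - <<'E'
from h import *
print(bot.finish_job()); s=bot.read_state(); print(s["time"],s["wrist_force"].round(1),s["tool_pos"].round(4))
E
```

```text
the job is handed in; nothing more can be done
None
the job is handed in; nothing more can be done
```

The spacer is squeezed between tile and stop in the wide jig. I handed the job in at 18.7 s with the arm still pressing; no verdict is reported.

**What I did:** I took the orange spacer out of the holder and set it down on the base of the wide jig. That is the one on the robot's right, with a measured gap of about 19–20 mm against 7.5 mm in the other. I released it, then pushed the carriage from behind with shut fingers until the tile stopped on the spacer.

**Last checks:**
- **Force:** the push measured about 14 N along the jig. It rose with each further command while the tool stood still. The fingers also pressed down on the carriage with about 6 N, reduced from 9 N.
- **Spacer:** its top centre was at jig x 33.7 mm, y about 0 and z 85 mm. That fits it standing upright on the base and touching the stop.
- **Tile travel:** about 7.5 mm, from the images and the tool's travel.
- **Rest of the scene:** by eye in the last side view, the fingers were clear of the spacer, and the other jig's tile and the bystanders looked unmoved.

**Less certain:** the arm hid the jig from the top camera at the end, so the final positions rest on the side camera alone. In that view the orange part gave an angle of about 75° where 90° is square. It was only 36 scattered pixels, partly hidden. The black tab gave 86° and the tile 88°, and I relied on those.

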